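# Dock the canister on the stairwell cart

### The arm

A 7-joint arm with a two-finger parallel gripper is mounted at the origin on the work surface. World frame = base frame: x ahead of the robot, y to its left, z up, the work surface at z = 0. Lengths are in m, angles in rad, forces in N, time in s.
With the tool pointing down it reaches from about 0.4 to 0.875 m from the base axis. Payload 19.3 kg.
Tool frame: the origin (TCP) lies midway between the tips of the shut fingers; the grasp point (between the pads) lies 19 mm behind it (bot.pinch_z is the distance from the TCP to the grasp point, in m); z points along the fingers, y is the line along which they close (so a half turn about z gives the same grasp; the last joint's range is limited). The gripper opens to 85 mm and grips with 20 to 120 N. Pads are 22 mm wide; open, the fingers measure 114 mm over their backs; the gripper's body (76 mm by 85 mm) begins 54 mm behind the grasp point. The pads swing forward as they close: fully open they stand 13 mm farther back than shut.
Start: joints at [-1.319, 0.521, -0.036, 1.599, 0.021, 1.021, -0.113], TCP at [0.198, 0.593, 0.231] pointing down, gripper open.
Joint ranges: [-2.91, 2.91], [-0.3, 2.13], [-1.5, 1.42], [0.17, 2.43], [-1.26, 4.41], [0.16, 1.93], [-2.52, 2.52]. Speed limits (rad/s): [1.89, 1.89, 2.39, 2.39, 3.01, 3.01, 3.01].

### API

Orientations are given as [roll, pitch, yaw] about the fixed x, y, z axes, in that order (R = Rz(yaw) Ry(pitch) Rx(roll)).
In Python, from workcell import observe, viewer, bot gives the robot as it stands. The module is installed in compiled form; this text tells all that it offers.
- The arm moves only by the tool play_rows, never from a script. Its argument "motion" is a list of rows, each a list of 7 numbers: the shift along the tool's x, y, z in cm, then the turn, a rotation vector about the tool's x, y, z in rad, then the opening, from -1 (shut) to 1 (fully open), so that 0 is half open. A call has exactly 5 rows; each row is the pose to reach, as a shift and turn from the pose commanded when the call began, along the tool's axes at that moment; what a row does not reach only later rows make up. A row lasts 1/10 s, in which the tool goes at most 50 mm and 8.59 degrees, less where a joint would pass 70% of its speed; a pose out of reach is approached as far as the arm can. A call with a gripper value outside its range is refused whole. The fingers move at their own pace and stop on an object; "squeeze" is the grip in N (left out, the last holds). Time passes only in rows, so rows that repeat a pose let the fingers close, or fill a call up. It gives the time, the measured TCP pose, the force, the opening and the grip force at its end, in the units of the state.
- observe(): the state, without advancing time (a new reading comes with each control period).
- viewer.grab_frame(name): name is "side" or "top" or "wrist"; returns (picture, depth): 480x640x3 uint8, red, green, blue; 480x640 float32, m along the optical axis (not along the pixel's ray), 0 where there is no reading.
- viewer.camera_info(name): a dict with "fx", "fy", "cx", "cy" (pixels), "k1" (the pictures are not rectified: a ray, as slopes to the right and down, at radius r is drawn at 1 + k1 r^2 times it, then the intrinsics apply), "R" (3x3) and "t" (3): a world point X has camera coordinates R X + t. Camera axes: x right, y down, z forward; pixel columns grow to the right and rows downward; lengths in m; the calibration is good to about 2 mm. A picture is of the moment at which its call begins: read the wrist's pose just before it. camera_info takes no time and is no camera call; for the wrist camera it gives the pose at the moment of the call.
- bot.job_done(): hands the job in; it is judged then, once.
The state is a dict: "clock": time; "qpos": joint angles; "qd": joint speeds; "joint_efforts": joint torques, N m; "position": TCP position; "tool_rot": TCP orientation; "force": force on the tool from outside, world axes, zero at the start; "moment": the same for the moment, N m; "grip_width": finger opening in m; "finger_force": force on a finger pad.
Only numpy, scipy, OpenCV 4.12 (cv2) and the standard library are available. Lean on these libraries where they do the work, as an engineer would, in place of code of your own. Each camera call takes 0.05 s, during which the arm holds its last target. There are 200 camera calls.

### The job

Slide the steel canister over the mat, without lifting it or tipping it, around the jar and the dish and into the green dock, never letting anything touch the jar or the dish. Press it home against the dock's orange sprung pad until you feel the pad give a few millimetres and hold it there a moment, but do not drive the pad to its end; then let go and press the white button in the canister's lid right down to seal it, leaving the canister in the dock and the fork and scoop where they lie.

Things in the scene. Friction and masses are not known exactly. Their poses are not given: they have to be found in the camera images.
- canister: Loose steel canister with a blue lid, an upright cylinder 100 mm in diameter, 60 mm high (too wide to grasp), 0.4 to 0.85 kg, standing on the 6 mm thick ribbed mat. Origin: centre of its underside, z up. A round white button, 36 mm in diameter, stands 6 mm proud in the middle of the lid (top 66 mm above the origin).
- lid_button (a joint): The white sprung button in the canister's lid: 0 up, 0.006 m fully down; it takes 1 N per mm (6 N fully down) and springs back when let go.
- dock: Green dock fixed to the mat. Origin: middle of its mouth at mat level; x points into the dock, y to its left, z up. Two parallel guide rails, 116 mm apart inside, 8 mm thick, 30 mm high, run from x = 0 to 180 mm; before the mouth they flare outward, to x = -22 mm, 140 mm apart inside there. The stop with its orange pad stands between the rails.
- stop: Grey block fixed in the dock; origin: foot of its front face, 146 mm in from the mouth, axes as the dock's. From it an orange pad (80 wide, 32 high) reaches mouthwards, set differently each time and not reported: its face lies 90 to 125 mm in from the mouth. The setting never slips; the pad is sprung, 2 N per mm over 10 mm, and springs back. Canister friction adds a few N to the felt push.
- jar: Glass jar with a white cap and a red flap, fixed to the mat, 76 mm in diameter and 80 mm high; origin: centre of its underside. An obstacle, not to be touched.
- dish: White ceramic dish, fixed to the mat, 96 mm in diameter at the rim and 30 mm high; origin: centre of its underside. An obstacle, not to be touched.
- fork: Loose yellow plastic fork, 170 mm long, 24 mm wide, 5 mm thick, lying flat along its x axis; origin: middle of its underside. To be left alone.
- scoop: Loose stainless scoop, 155 mm long, 50 mm wide, 26 mm high, lying flat along its x axis; origin: on its underside about the middle. To be left alone.
There are look-alikes about, which are no part of the job. There is more than one size of the canister; the one meant has the size given above.

How it is judged:
By the outcome, as a careful person would: the job done as asked, in the order asked, and still so for the second after the job is handed in, with the robot touching nothing.
It also fails if it takes over 72 s, if anything falls off the work surface, if the arm or the gripper's body presses on something with over 40 N, if the wrist force passes 120 N, or if a joint passes its speed limit or range.

## Working session

There is one attempt and no reset: what is moved stays moved. The work goes in short steps, Python scripts to look and compute and a tool call to move; the robot and the scene stay as the last step left them, time stands still between calls to the robot, and variables do not carry over. Pictures are saved under pics/ and viewed, at most 10 in all, crops included, and the job is handed in when it is done.

Besides the shell and the picture viewer there is one more tool, called after "Call:" as a command line: name --pt "numbers of a row" for each row, then --argument value for the rest. play_rows: Moves the arm, as the interface text tells. Its arguments: {"type":"object","properties":{"motion":{"type":"array"},"squeeze":{"type":"number"}},"required":["motion"]}

```bash
mkdir -p pics; cat > h.py <<'E'
import numpy as np, cv2
from workcell import observe, viewer, bot
def save(n,f):
    p,d=viewer.grab_frame(n); cv2.imwrite(f'pics/{f}.png',p[:,:,::-1]); np.save(f'pics/{f}.npy',d); return p,d
def ray(ci,u,v):
    x,y=(u-ci['cx'])/ci['fx'],(v-ci['cy'])/ci['fy']; a,b=x,y
    for _ in range(20):
        s=1+ci['k1']*(a*a+b*b); a,b=x/s,y/s
    R=np.array(ci['R']); return -R.T@np.array(ci['t']), R.T@np.array([a,b,1.])
def onz(ci,u,v,z):
    o,d=ray(ci,u,v); return o+d*(z-o[2])/d[2]
def pt(ci,u,v,dep):
    o,d=ray(ci,u,v); return o+d*dep
E
python3 - <<'E'
from h import *
for n in ['top','side']: save(n,n+'0')
print(observe())
for n in ['top','side','wrist']:
    c=viewer.camera_info(n); print(n,{k:np.round(v,3).tolist() for k,v in c.items() if not isinstance(v,str)})
E
```

```text
{'clock': 0.1, 'qpos': array([-1.31919826,  0.52195388, -0.03632182,  1.59988859,  0.0212001 ,
        1.02107506, -0.11278742]), 'qd': array([-0.00160593, -0.00361304, -0.00029764, -0.0023634 ,  0.00039893,
        0.00148289, -0.00172775]), 'joint_efforts': array([ 2.30166559e-03, -9.28485489e+01,  1.98372513e+00, -3.70537090e+01,
        1.82172860e-02,  5.29053112e-03, -9.55413088e-05]), 'position': array([0.19761944, 0.59265855, 0.23080602]), 'tool_rot': array([-3.14065498e+00,  6.57109687e-05,  2.81979027e+00]), 'force': array([ 0.38384549,  0.17188847, -0.68759856]), 'moment': array([-0.0024379 ,  0.01457344, -0.01773084]), 'finger_force': 0.0, 'grip_width': 0.08548570408063304}
top {'fx': 553.459, 'fy': 553.459, 'cx': 315.074, 'cy': 237.57, 'k1': 0.031, 'R': [[-0.017, -1.0, -0.014], [-0.982, 0.019, -0.19], [0.19, 0.011, -0.982]], 't': [-0.045, 0.483, 1.205]}
side {'fx': 556.106, 'fy': 556.106, 'cx': 309.474, 'cy': 236.513, 'k1': -0.096, 'R': [[0.996, -0.091, -0.022], [-0.067, -0.532, -0.844], [0.065, 0.842, -0.536]], 't': [-0.452, 0.063, 1.391]}
wrist {'fx': 394.197, 'fy': 394.197, 'cx': 324.059, 'cy': 242.402, 'k1': -0.061, 'R': [[0.317, 0.948, -0.002], [0.913, -0.305, 0.27], [0.255, -0.087, -0.963]], 't': [-0.625, -0.035, 0.379]}
```

View pics/top0.png

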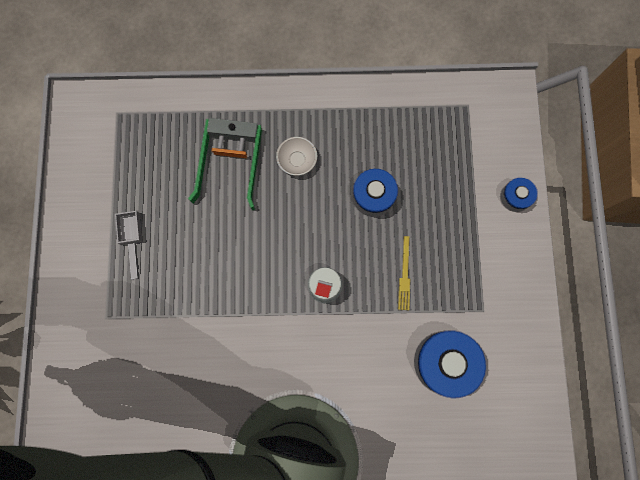

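View pics/side0.png

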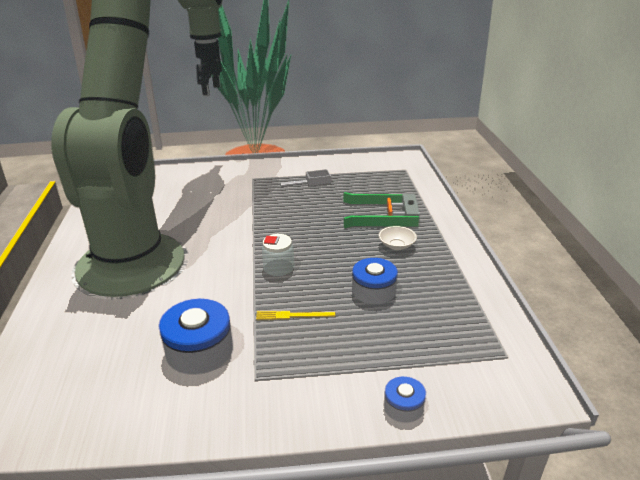

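The top view shows three blue-lidded canisters: A at (376,189) on the mat, a large one at (453,364) and a small one at (520,193). It also shows the jar at (325,284), the dish at (297,157), the dock with its mouth around (192,200)-(253,207), the pad at (230,153), the fork at (405,270) and the scoop at (130,240). The side view agrees. A should be the right one, so I'll measure it.

```bash
cat > m.py <<'E'
from h import *
p=cv2.imread('pics/top0.png'); d=np.load('pics/top0.npy'); c=viewer.camera_info('top')
h=cv2.cvtColor(p,cv2.COLOR_BGR2HSV)
def blobs(lo,hi,roi,z,amin=30,name=''):
    m=cv2.inRange(h,lo,hi); M=np.zeros_like(m); x0,y0,x1,y1=roi; M[y0:y1,x0:x1]=m[y0:y1,x0:x1]
    for k in cv2.findContours(M,cv2.RETR_EXTERNAL,cv2.CHAIN_APPROX_NONE)[0]:
        if cv2.contourArea(k)<amin: continue
        W=np.array([onz(c,u,v,z)[:2] for u,v in k[:,0]],np.float32)
        (cx,cy),r=cv2.minEnclosingCircle(W); u,v=k[:,0].mean(0)
        e=cv2.fitEllipse(W); dep=pt(c,u,v,d[int(v),int(u)])
        print(name,(int(u),int(v)),'circ',round(cx,4),round(cy,4),'d',round(2*r,4),'ell',np.round(e[0],4),np.round(e[1],4),'dep',np.round(dep,3), 'box',np.round(cv2.boxPoints(cv2.minAreaRect(W)),3).tolist() if name in('fork','pad','railz36','scoop') else '')
allr=(0,0,640,480)
blobs((105,120,60),(125,255,255),allr,.066,name='lid')
blobs((0,0,180),(180,60,255),(360,175,392,205),.072,name='button')
blobs((0,0,170),(180,70,255),(305,264,345,304),.086,name='jarcap')
blobs((0,0,150),(180,70,255),(272,132,322,182),.036,name='dish')
blobs((20,150,100),(35,255,255),(380,220,430,320),.011,name='fork')
blobs((5,150,100),(18,255,255),(190,130,270,180),.038,name='pad')
blobs((50,100,30),(85,255,255),(170,100,280,220),.036,name='railz36')
blobs((0,0,150),(180,40,255),(112,205,150,285),.03,name='scoop')
E
python3 m.py
python3 -c "
import cv2;p=cv2.imread('pics/top0.png');a=cv2.resize(p[105:215,180:420],None,fx=3.3,fy=3.3,interpolation=cv2.INTER_CUBIC);cv2.imwrite('pics/crop1.png',a)"
```

```text
lid (451, 363) circ 0.2012 -0.3387 d 0.1408 ell [ 0.2009 -0.3387] [0.1356 0.1392] dep [ 0.201 -0.332  0.095] box 
lid (520, 192) circ 0.5713 -0.5152 d 0.0721 ell [ 0.5715 -0.5157] [0.0678 0.0697] dep [ 0.577 -0.524  0.043] box 
lid (375, 189) circ 0.5856 -0.1914 d 0.1011 ell [ 0.5852 -0.1918] [0.0976 0.099 ] dep [ 0.582 -0.191  0.076] box 
button (375, 188) circ 0.5863 -0.1921 d 0.0328 ell [ 0.5865 -0.1918] [0.03  0.031] dep [ 0.587 -0.192  0.072] box 
jarcap (324, 284) circ 0.3744 -0.0731 d 0.0661 ell [ 0.3744 -0.0728] [0.059  0.0637] dep [ 0.371 -0.072  0.089] box 
dish (296, 155) circ 0.6807 -0.013 d 0.0955 ell [ 0.6807 -0.0131] [0.0919 0.0932] dep [ 0.687 -0.012  0.016] box 
fork (404, 283) circ 0.404 -0.2555 d 0.1688 ell [ 0.389  -0.2562] [0.0231 0.1581] dep [ 0.376 -0.254  0.015] box [[0.3190000057220459, -0.2619999945163727], [0.4869999885559082, -0.27799999713897705], [0.48899999260902405, -0.2540000081062317], [0.32100000977516174, -0.23800000548362732]]
pad (228, 150) circ 0.6943 0.1459 d 0.0796 ell [0.6945 0.1444] [0.007  0.0991] dep [0.694 0.146 0.039] box [[0.68599998950
[... 571 characters left out ...]
0.21699999272823334], [0.7699999809265137, 0.17900000512599945], [0.7739999890327454, 0.20100000500679016], [0.574999988079071, 0.23800000548362732]]
scoop (132, 260) circ 0.4399 0.3615 d 0.0811 ell [0.4409 0.3631] [0.0136 0.1109] dep [0.443 0.369 0.012] box [[0.39899998903274536, 0.36500000953674316], [0.4009999930858612, 0.35100001096725464], [0.48100000619888306, 0.3610000014305115], [0.4790000021457672, 0.375]]
scoop (129, 229) circ 0.5138 0.3732 d 0.0646 ell [0.5128 0.3712] [0.0343 0.0683] dep [0.516 0.378 0.011] box [[0.48399999737739563, 0.3880000114440918], [0.48899999260902405, 0.35199999809265137], [0.5450000166893005, 0.35899999737739563], [0.5400000214576721, 0.3959999978542328]]
```

View pics/crop1.png

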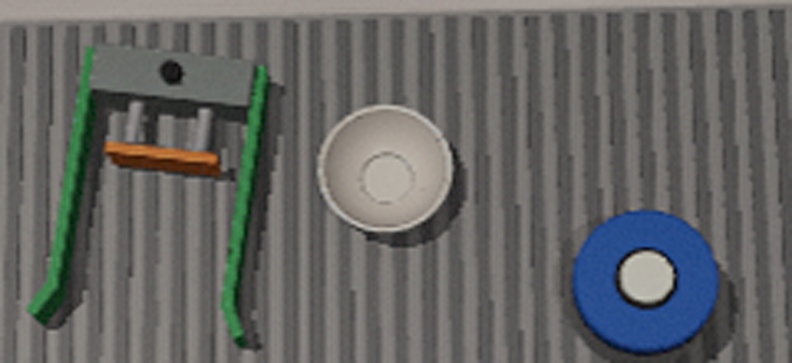

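The crop shows the chosen canister, with a lid about 100 mm across and its button at z 0.072, and the dock and dish clear of it. The other two measure 136 mm and 70 mm, so they are rejected. Next I'll fit the dock and start the transit.

```bash
cat >> h.py <<'E'
def go(x,y,z,yaw):
    o=observe(); p=o['position']; r=o['tool_rot']
    from scipy.spatial.transform import Rotation as Ro
    R=Ro.from_euler('xyz',r); T=Ro.from_euler('xyz',[np.pi,0,yaw])
    print('t',round(o['clock'],2),'p',np.round(p,4),'yaw',round(r[2],3),'F',np.round(o['force'],1),'shift cm',np.round(100*R.inv().apply(np.array([x,y,z])-p),2),'turn',np.round((R.inv()*T).as_rotvec(),3))
E
python3 - <<'E'
from h import *
p=cv2.imread('pics/top0.png'); c=viewer.camera_info('top'); h=cv2.cvtColor(p,cv2.COLOR_BGR2HSV)
m=cv2.inRange(h,(50,100,30),(85,255,255)); m[:100]=0;m[220:]=0;m[:,:170]=0;m[:,280:]=0
for a,b in((170,228),(228,280)):
    v,u=np.nonzero(m[:,a:b]); W=np.array([onz(c,x+a,y,.036)[:2] for x,y in zip(u,v)])
    s=W[(W[:,0]>.61)&(W[:,0]<.74)]
    print(len(s),'y=%.4f*x+%.4f'%tuple(np.polyfit(s[:,0],s[:,1],1)), 'xmin',W[W[:,0].argmin()],'xmax',W[W[:,0].argmax()])
go(.612,-.262,.231,1.928)
E
```

```text
308 y=-0.1327*x+0.2977 xmin [0.57293029 0.2268595 ] xmax [0.77344714 0.20061031]
262 y=-0.1388*x+0.1783 xmin [0.55346674 0.08573234] xmax [0.75829087 0.0768921 ]
t 0.1 p [0.1976 0.5927 0.2308] yaw 2.82 F [ 0.4  0.2 -0.7] shift cm [-6.634e+01 -6.797e+01  5.000e-02] turn [-0.001  0.     0.892]
```

Call:
play_rows --pt "-16.5 -17 0 0 0 0 0.4" --pt "-16.5 -17 0 0 0 0 0.4" --pt "-16.5 -17 0 0 0 0 0.4" --pt "-16.5 -17 0 0 0 0 0.4" --pt "-16.5 -17 0 0 0 0 0.4"

```text
clock: 0.6
position: [0.3014, 0.3764, 0.2312]
tool_rot: [-3.141, 0.0, 2.818]
force: [0.7, 0.5, -0.1]
grip_width: 0.0598
finger_force: 0.0
```

Call:
play_rows --pt "-16.5 -17 0 0 0 0 0.4" --pt "-16.5 -17 0 0 0 0 0.4" --pt "-16.5 -17 0 0 0 0 0.4" --pt "-16.5 -17 0 0 0 0 0.4" --pt "-16.5 -17 0 0 0 0 0.4"

```text
clock: 1.1
position: [0.4039, 0.1631, 0.2314]
tool_rot: [-3.141, 0.0, 2.818]
force: [0.6, 1.4, 0.1]
grip_width: 0.06
finger_force: 0.0
```

Call:
play_rows --pt "-16.5 -17 0 0 0 0 0.4" --pt "-16.5 -17 0 0 0 0 0.4" --pt "-16.5 -17 0 0 0 0 0.4" --pt "-16.5 -17 0 0 0 0 0.4" --pt "-16.5 -17 0 0 0 0 0.4"

```text
clock: 1.6
position: [0.5066, -0.0506, 0.2312]
tool_rot: [-3.141, 0.0, 2.818]
force: [-0.1, 0.5, -0.1]
grip_width: 0.0595
finger_force: 0.0
```

```bash
python3 -c "
from h import *
go(.612,-.262,.231,1.928); print(observe()['qpos'].round(2),observe()['grip_width'])"
```

```text
t 1.6 p [ 0.5066 -0.0506  0.2312] yaw 2.818 F [-0.1  0.5 -0.1] shift cm [-16.72 -16.69   0.04] turn [-0.    0.    0.89]
[-0.21  0.35  0.24  1.91 -0.1   0.9   1.33] 0.059514381001170465
```

Call:
play_rows --pt "-16.7 -16.7 0 0 0 0 0.4" --pt "-16.7 -16.7 0 0 0 0 0.4" --pt "-16.7 -16.7 0 0 0 0 0.4" --pt "-16.7 -16.7 0 0 0 0 0.4" --pt "-16.7 -16.7 0 0 0 0 0.4"

```text
clock: 2.1
position: [0.6119, -0.2619, 0.2308]
tool_rot: [-3.141, -0.0, 2.818]
force: [0.3, 0.8, -0.2]
grip_width: 0.0598
finger_force: 0.0
```

Call:
play_rows --pt "0 0 0 0 0 0.149 0.4" --pt "0 0 0 0 0 0.297 0.4" --pt "0 0 0 0 0 0.445 0.4" --pt "0 0 0 0 0 0.59 0.4" --pt "0 0 0 0 0 0.74 0.4"

```text
clock: 2.6
position: [0.6114, -0.2586, 0.2309]
tool_rot: [-3.141, -0.0, 2.074]
force: [0.6, 0.6, 0.0]
grip_width: 0.0598
finger_force: 0.0
```

Call:
play_rows --pt "0 0 3 0 0 0.15 0.4" --pt "0 0 6 0 0 0.15 0.4" --pt "0 0 9 0 0 0.15 0.4" --pt "0 0 9 0 0 0.15 0.4" --pt "0 0 9 0 0 0.15 0.4"

```text
clock: 3.1
position: [0.6115, -0.259, 0.1418]
tool_rot: [-3.141, -0.0, 1.93]
force: [-0.1, -1.1, 1.1]
grip_width: 0.0598
finger_force: 0.0
```

```bash
python3 -c "
from h import *
save('wrist','w1'); save('top','t1')
go(.612,-.262,.022,1.928); print(observe()['qpos'].round(2),observe()['grip_width'])
p=cv2.imread('pics/t1.png');c=viewer.camera_info('top');w=cv2.imread('pics/w1.png');cw=viewer.camera_info('wrist')
for q,cc in((w,cw),(p,c)):
  m=cv2.inRange(cv2.cvtColor(q,cv2.COLOR_BGR2HSV),(105,120,60),(125,255,255))
  for k in cv2.findContours(m,0,1)[0]:
    if cv2.contourArea(k)>400: print(np.round(cv2.minEnclosingCircle(np.array([onz(cc,u,v,.066)[:2] for u,v in k[:,0]],np.float32))[0],4),cv2.contourArea(k))
"
```

```text
t 3.2 p [ 0.6122 -0.2592  0.143 ] yaw 1.93 F [ 0.  -0.2 -0.3] shift cm [-0.24 -0.13 12.1 ] turn [0.001 0.001 0.002]
[ 0.03  0.73  0.45  1.58 -0.38  0.92  0.97] 0.059814029333672976
[ 0.5859 -0.1906] 27352.0
[ 0.2009 -0.339 ] 3416.0
[ 0.5711 -0.5151] 728.0
```

View pics/w1.png

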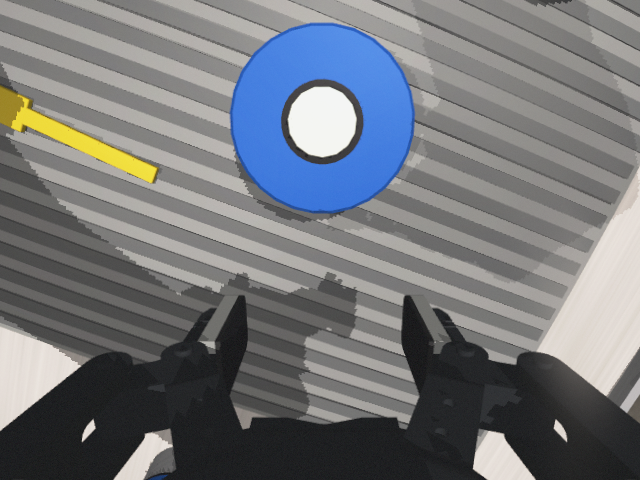

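The wrist view shows the canister's button at (321,121), centred between the fingers at about (228,330) and (420,330). The fork end at (155,175) is clear. I'll go down and start pushing.

Call:
play_rows --pt "-0.2 0 3 0 0 0 0.4" --pt "-0.2 0 6 0 0 0 0.4" --pt "-0.2 0 9 0 0 0 0.4" --pt "-0.2 0 11 0 0 0 0.4" --pt "-0.2 -0.1 12 0 0 0 0.4"

```text
clock: 3.7
position: [0.6115, -0.2609, 0.021]
tool_rot: [3.141, -0.0, 1.93]
force: [-0.5, -0.4, 0.2]
grip_width: 0.0598
finger_force: 0.0
```

Call:
play_rows --pt "0.6 0 0 0 0 0 0.4" --pt "1.2 0 0 0 0 0 0.4" --pt "1.8 0 0 0 0 0 0.4" --pt "2.4 0 0 0 0 0 0.4" --pt "3.2 0 0 0 0 0 0.4"

```text
clock: 4.2
position: [0.6005, -0.2313, 0.0223]
tool_rot: [3.14, 0.002, 1.93]
force: [1.7, -5.1, 3.2]
grip_width: 0.0595
finger_force: 2.7
```

Call:
play_rows --pt "1 0 0 0 0 0 0.4" --pt "2 0 0 0 0 0 0.4" --pt "3 0 0 0 0 0 0.4" --pt "4 0 0 0 0 0 0.4" --pt "5 0 0 0 0 0 0.4"

```text
clock: 4.7
position: [0.583, -0.1845, 0.0222]
tool_rot: [3.14, 0.002, 1.929]
force: [3.0, -6.2, 5.0]
grip_width: 0.0599
finger_force: 3.2
```

```bash
cat > loc.py <<'E'
from h import *
import sys
for n in sys.argv[2:]:
  save(n,n+sys.argv[1]); q=cv2.imread(f'pics/{n}{sys.argv[1]}.png'); cc=viewer.camera_info(n)
  m=cv2.inRange(cv2.cvtColor(q,cv2.COLOR_BGR2HSV),(105,120,60),(125,255,255))
  for k in cv2.findContours(m,0,1)[0]:
    if cv2.contourArea(k)>300:
      (x,y),r=cv2.minEnclosingCircle(np.array([onz(cc,u,v,.066)[:2] for u,v in k[:,0]],np.float32))
      print(n,round(x,4),round(y,4),'d',round(2*r,4))
E
python3 loc.py 2 wrist top; python3 -c "
from h import *
go(.468,.130,.022,1.924)"
```

```text
wrist 0.5655 -0.1345 d 0.0977
top 0.2011 -0.3385 d 0.1413
top 0.5711 -0.5151 d 0.0725
t 4.8 p [ 0.5826 -0.1828  0.0218] yaw 1.931 F [-0.1  0.2  0.7] shift cm [ 3.331e+01  3.000e-01 -2.000e-02] turn [ 0.001 -0.     0.007]
```

Call:
play_rows --pt "1.2 0 0 0 0 0 0.4" --pt "2.4 0 0 0 0 0 0.4" --pt "3.6 0 0 0 0 0 0.4" --pt "4.8 0 0 0 0 0 0.4" --pt "6 0 0 0 0 0 0.4"

```text
clock: 5.3
position: [0.5616, -0.1281, 0.0217]
tool_rot: [3.141, 0.001, 1.929]
force: [2.5, -6.0, 3.2]
grip_width: 0.0597
finger_force: 2.7
```

Call:
play_rows --pt "1.2 0 0 0 0 0 0.4" --pt "2.4 0 0 0 0 0 0.4" --pt "3.6 0 0 0 0 0 0.4" --pt "4.8 0.1 0 0 0 0 0.4" --pt "6 0.1 0 0 0 0 0.4"

```text
clock: 5.8
position: [0.5415, -0.0715, 0.0217]
tool_rot: [3.141, 0.001, 1.929]
force: [2.8, -4.3, 3.1]
grip_width: 0.0596
finger_force: 2.9
```

```bash
python3 loc.py 3 wrist top; python3 -c "
from h import *
go(.468,.130,.022,1.924)"
```

```text
wrist 0.5236 -0.0212 d 0.0977
top 0.2011 -0.3385 d 0.1413
top 0.5711 -0.5151 d 0.0725
t 5.9 p [ 0.5409 -0.0699  0.0213] yaw 1.931 F [-0.1 -0.4  0.6] shift cm [21.27  0.23 -0.05] turn [-0.    -0.001  0.007]
```

Call:
play_rows --pt "1.2 0 0 0 0 0 0.4" --pt "2.4 0 0 0 0 0 0.4" --pt "3.6 0 0 0 0 0 0.4" --pt "4.8 0 0 0 0 0 0.4" --pt "6 0.1 0 0 0 0 0.4"

```text
clock: 6.4
position: [0.5208, -0.0141, 0.0214]
tool_rot: [-3.142, 0.0, 1.93]
force: [1.1, -5.4, 3.7]
grip_width: 0.0601
finger_force: 2.6
```

Call:
play_rows --pt "1.2 0 0 0 0 0 0.4" --pt "2.4 0 0 0 0 0 0.4" --pt "3.6 0 0 0 0 0 0.4" --pt "4.8 0 0 0 0 0 0.4" --pt "6 0.1 0 0 0 0 0.4"

```text
clock: 6.9
position: [0.5005, 0.0424, 0.0213]
tool_rot: [-3.141, 0.0, 1.93]
force: [1.5, -4.7, 4.2]
grip_width: 0.0596
finger_force: 2.8
```

Call:
play_rows --pt "1.2 0 0 0 0 0 0.4" --pt "2.4 0 0 0 0 0 0.4" --pt "3.6 0 0 0 0 0 0.4" --pt "4.8 0 0 0 0 0 0.4" --pt "6 0.1 0 0 0 0 0.4"

```text
clock: 7.4
position: [0.4802, 0.0988, 0.0213]
tool_rot: [-3.141, 0.0, 1.93]
force: [1.6, -5.2, 4.8]
grip_width: 0.0601
finger_force: 3.0
```

```bash
python3 loc.py 4 wrist top; python3 -c "
from h import *
go(.468,.130,.022,1.924)"
```

```text
wrist 0.4625 0.1491 d 0.0978
top 0.2011 -0.3384 d 0.1415
top 0.4368 0.1413 d 0.0817
top 0.5711 -0.5151 d 0.0725
t 7.5 p [0.4798 0.1003 0.0211] yaw 1.932 F [ 0.1  0.  -0.9] shift cm [ 3.2  -0.05 -0.09] turn [-0.001 -0.001  0.008]
```

Call:
play_rows --pt "0.8 0 0 0 0 0 0.4" --pt "1.6 0 0 0 0 0 0.4" --pt "2.2 0 0 0 0 0 0.4" --pt "2.7 0 0 0 0 0 0.4" --pt "3.1 0 0 0 0 0 0.4"

```text
clock: 8.0
position: [0.4697, 0.1275, 0.0212]
tool_rot: [-3.141, -0.0, 1.93]
force: [1.2, -2.4, -2.2]
grip_width: 0.0595
finger_force: 1.3
```

Call:
play_rows --pt "-0.5 0 0 0 0 0 0.4" --pt "-2.5 0 -1 0 0 0 0.4" --pt "-2.5 0 -4 0 0 0 0.4" --pt "-2.5 0 -9 0 0 0 0.4" --pt "-2.5 0 -14 0 0 0 0.4"

```text
clock: 8.5
position: [0.4786, 0.1013, 0.1633]
tool_rot: [-3.14, 0.001, 1.927]
force: [0.3, 1.1, -0.1]
grip_width: 0.0596
finger_force: 0.0
```

```bash
python3 loc.py 5 wrist; python3 -c "
from h import *
go(.39,.187,.161,3.006)"
```

```text
wrist 0.4563 0.1766 d 0.1018
t 8.55 p [0.4815 0.1015 0.1699] yaw 1.926 F [ 7.5 -0.4 11.1] shift cm [11.2  -5.61  0.85] turn [ 0.006  0.004 -1.08 ]
```

View pics/wrist5.png

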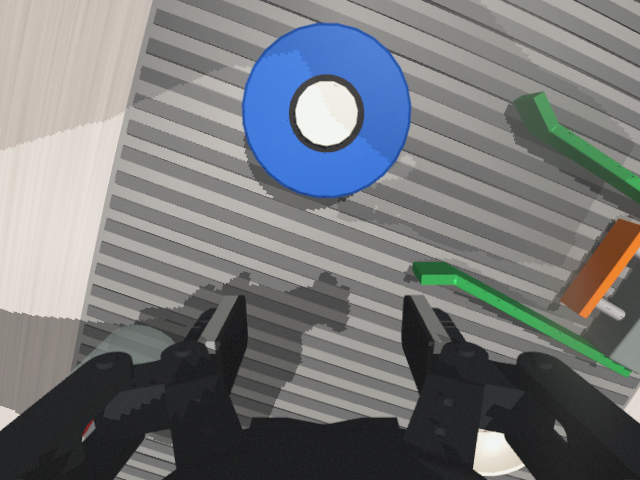

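The wrist view shows the canister's button at (326,113) on the mat, clear of the dock's near flare tip (430,270) and far flare tip (540,100). The pad is at (605,265). Now I'll go round behind it.

Call:
play_rows --pt "2.5 -1.2 0.5 0 0 -0.149 0.4" --pt "5 -2.4 0.5 0 0 -0.297 0.4" --pt "7.5 -3.6 0.5 0 0 -0.445 0.4" --pt "10 -5 0.5 0 0 -0.59 0.4" --pt "11.2 -5.6 0.5 0 0 -0.74 0.4"

```text
clock: 9.05
position: [0.3861, 0.1889, 0.1568]
tool_rot: [3.141, -0.0, 2.676]
force: [0.8, -0.1, 0.3]
grip_width: 0.0599
finger_force: 0.0
```

Call:
play_rows --pt "0 0 0 0 0 -0.149 0.4" --pt "0 0 0 0 0 -0.297 0.4" --pt "0 0 0 0 0 -0.34 0.4" --pt "0 0 0 0 0 -0.34 0.4" --pt "0 0 0 0 0 -0.34 0.4"

```text
clock: 9.55
position: [0.3875, 0.188, 0.1566]
tool_rot: [3.142, 0.0, 3.006]
force: [-0.3, 0.3, -0.0]
grip_width: 0.0599
finger_force: 0.0
```

```bash
python3 loc.py 6 wrist top; python3 -c "
from h import *
go(.385,.187,.024,3.006); print(observe()['qpos'].round(2))"
```

```text
wrist 0.4492 0.1765 d 0.1022
top 0.2014 -0.3387 d 0.141
top 0.4523 0.1733 d 0.1022
top 0.5711 -0.5151 d 0.0725
t 9.65 p [0.3873 0.1884 0.1565] yaw 3.008 F [-0.4  0.  -0.5] shift cm [ 0.21 -0.17 13.25] turn [-0.     0.     0.002]
[-0.85  0.35  0.32  2.18 -0.18  0.64  1.04]
```

View pics/top6.png

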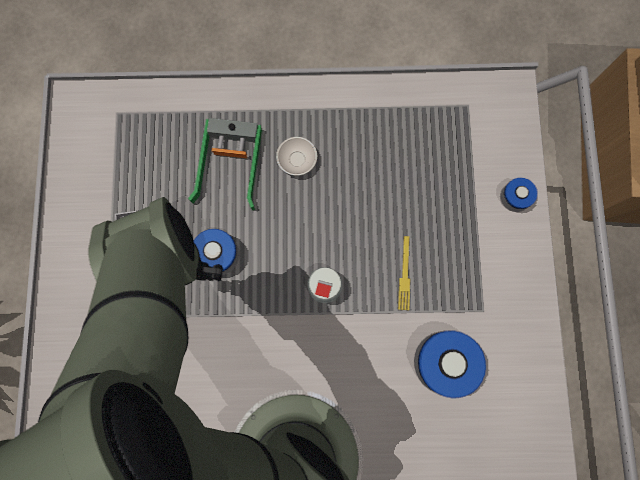

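The top view shows the canister at (214,250) in front of the dock, partly hidden by the arm, and everything else is undisturbed. I'll go down and push along the dock axis.

Call:
play_rows --pt "0.4 -0.1 3 0 0 0 0.4" --pt "0.4 -0.1 6 0 0 0 0.4" --pt "0.4 -0.1 9 0 0 0 0.4" --pt "0.4 -0.1 12 0 0 0 0.4" --pt "0.4 -0.1 13.3 0 0 0 0.4"

```text
clock: 10.15
position: [0.3821, 0.1878, 0.0212]
tool_rot: [-3.14, -0.002, 3.009]
force: [1.0, -0.7, 1.2]
grip_width: 0.0596
finger_force: 0.0
```

Call:
play_rows --pt "-0.5 0 0 0 0 0 0.4" --pt "-1 0 0 0 0 0 0.4" --pt "-1.5 0 0 0 0 0 0.4" --pt "-2 0 0 0 0 0 0.4" --pt "-3 0 0 0 0 0 0.4"

```text
clock: 10.65
position: [0.4122, 0.1844, 0.0239]
tool_rot: [-3.141, -0.001, 3.01]
force: [-6.6, -1.6, 3.9]
grip_width: 0.0597
finger_force: 2.5
```

Call:
play_rows --pt "-1 0 0 0 0 0 0.4" --pt "-2 0 0 0 0 0 0.4" --pt "-3 0 0 0 0 0 0.4" --pt "-4 0 0 0 0 0 0.4" --pt "-5 0 0 0 0 0 0.4"

```text
clock: 11.15
position: [0.4625, 0.178, 0.0236]
tool_rot: [3.141, -0.001, 3.01]
force: [-7.2, 0.1, 4.8]
grip_width: 0.06
finger_force: 4.0
```

```bash
python3 loc.py 7 wrist top side; python3 -c "
from h import *
go(.590,.159,.024,3.006)"
```

```text
wrist 0.4723 0.177 d 0.0572
top 0.2011 -0.3385 d 0.1413
top 0.5211 0.1527 d 0.0927
top 0.5711 -0.5151 d 0.0724
side 0.5672 -0.5495 d 0.0686
side 0.1965 -0.3307 d 0.1565
side 0.5112 0.1515 d 0.1159
t 11.3 p [0.4632 0.1778 0.0235] yaw 3.009 F [-0.6 -0.7 -0.3] shift cm [-12.82  -0.19  -0.03] turn [0.    0.001 0.003]
```

Call:
play_rows --pt "-1 0 0 0 0 0 0.4" --pt "-2 0 0 0 0 0 0.4" --pt "-3 -0.1 0 0 0 0 0.4" --pt "-4 -0.1 0 0 0 0 0.4" --pt "-5 -0.1 0 0 0 0 0.4"

```text
clock: 11.8
position: [0.5123, 0.1702, 0.0233]
tool_rot: [-3.141, -0.0, 3.01]
force: [-4.9, 1.5, 3.0]
grip_width: 0.0595
finger_force: 2.4
```

Call:
play_rows --pt "-1 0 0 0 0 0 0.4" --pt "-2 0 0 0 0 0 0.4" --pt "-3 -0.1 0 0 0 0 0.4" --pt "-4 -0.1 0 0 0 0 0.4" --pt "-4.8 -0.1 0 0 0 0 0.4"

```text
clock: 12.3
position: [0.56, 0.1628, 0.0233]
tool_rot: [-3.142, 0.0, 3.01]
force: [-3.7, 0.7, 3.3]
grip_width: 0.0598
finger_force: 2.5
```

```bash
python3 loc.py 8 side; python3 -c "
from h import *
go(.590,.159,.024,3.006)
p=cv2.imread('pics/side8.png');cv2.imwrite('pics/s8c.png',cv2.resize(p[130:290,270:510],None,fx=3.3,fy=3.3,interpolation=2))"
```

```text
side 0.5672 -0.5495 d 0.0686
side 0.1974 -0.3308 d 0.1573
side 0.6069 0.136 d 0.1167
t 12.35 p [0.5612 0.1626 0.0234] yaw 3.009 F [-1.2 -0.9 -0.5] shift cm [-2.9   0.03 -0.06] turn [0.    0.001 0.003]
```

View pics/s8c.png

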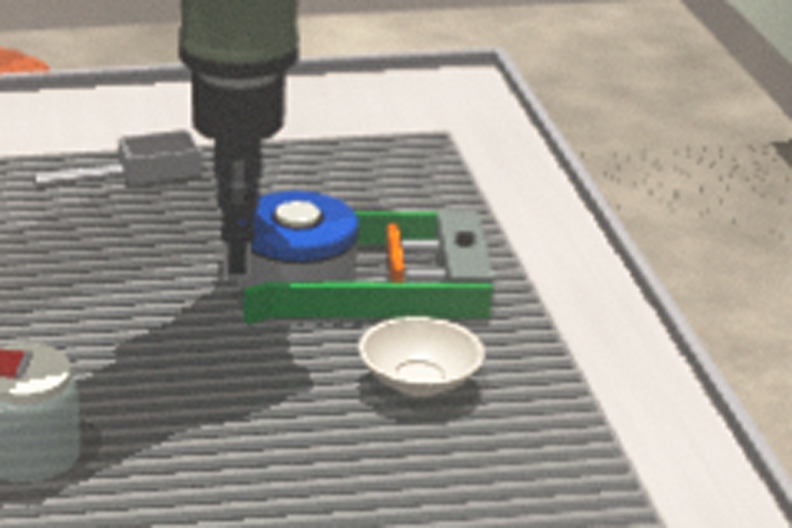

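The crop shows the canister seated between the rails, with its lid at (305,228) and the pad at (396,253) about 30 mm ahead. The dish and jar are clear. Now I'll creep forward.

Call:
play_rows --pt "-0.5 0 0 0 0 0 0.4" --pt "-1 0 0 0 0 0 0.4" --pt "-1.5 0 0 0 0 0 0.4" --pt "-1.9 0 0 0 0 0 0.4" --pt "-2.2 0 0 0 0 0 0.4"

```text
clock: 12.85
position: [0.5811, 0.1601, 0.0232]
tool_rot: [-3.142, -0.0, 3.01]
force: [-4.1, 0.9, 1.9]
grip_width: 0.0604
finger_force: 2.4
```

Call:
play_rows --pt "-0.1 0 0 0 0 0 0.4" --pt "-0.2 0 0 0 0 0 0.4" --pt "-0.3 0 0 0 0 0 0.4" --pt "-0.4 0 0 0 0 0 0.4" --pt "-0.5 0 0 0 0 0 0.4"

```text
clock: 13.35
position: [0.5859, 0.1595, 0.0233]
tool_rot: [3.142, 0.0, 3.01]
force: [-3.1, 0.3, 0.1]
grip_width: 0.0595
finger_force: 2.0
```

Call:
play_rows --pt "-0.1 0 0 0 0 0 0.4" --pt "-0.2 0 0 0 0 0 0.4" --pt "-0.3 0 0 0 0 0 0.4" --pt "-0.4 0 0 0 0 0 0.4" --pt "-0.4 0 0 0 0 0 0.4"

```text
clock: 13.85
position: [0.5898, 0.159, 0.0233]
tool_rot: [-3.142, -0.0, 3.01]
force: [-4.6, 0.6, 0.6]
grip_width: 0.06
finger_force: 2.5
```

Call:
play_rows --pt "-0.05 0 0 0 0 0 0.4" --pt "-0.1 0 0 0 0 0 0.4" --pt "-0.15 0 0 0 0 0 0.4" --pt "-0.2 0 0 0 0 0 0.4" --pt "-0.2 0 0 0 0 0 0.4"

```text
clock: 14.35
position: [0.591, 0.1588, 0.0232]
tool_rot: [-3.141, -0.002, 3.01]
force: [-9.3, 0.5, 4.7]
grip_width: 0.0594
finger_force: 4.7
```

Call:
play_rows --pt "-0.05 0 0 0 0 0 0.4" --pt "-0.1 0 0 0 0 0 0.4" --pt "-0.15 0 0 0 0 0 0.4" --pt "-0.2 0 0 0 0 0 0.4" --pt "-0.2 0 0 0 0 0 0.4"

```text
clock: 14.85
position: [0.5923, 0.1586, 0.0232]
tool_rot: [-3.141, -0.003, 3.01]
force: [-14.1, 1.4, 8.1]
grip_width: 0.0596
finger_force: 7.0
```

Call:
play_rows --pt "-0.05 0 0 0 0 0 0.4" --pt "-0.1 0 0 0 0 0 0.4" --pt "-0.15 0 0 0 0 0 0.4" --pt "-0.2 0 0 0 0 0 0.4" --pt "-0.2 0 0 0 0 0 0.4"

```text
clock: 15.35
position: [0.5936, 0.1585, 0.0231]
tool_rot: [-3.141, -0.004, 3.01]
force: [-18.0, 1.1, 12.9]
grip_width: 0.0601
finger_force: 9.3
```

```bash
python3 loc.py 9 wrist side top; python3 - <<'E'
from h import *
go(.59,.159,.024,3.006)
for f,n in(('side0','side'),('side8','side'),('side9','side'),('top9','top')):
    p=cv2.imread(f'pics/{f}.png');c=viewer.camera_info(n);h=cv2.cvtColor(p,cv2.COLOR_BGR2HSV)
    m=cv2.inRange(h,(5,150,100),(18,255,255))
    if n=='side': m[:190]=0;m[230:]=0;m[:,:370]=0;m[:,430:]=0
    else: m[:130]=0;m[180:]=0;m[:,:190]=0;m[:,270:]=0
    v,u=np.nonzero(m); print(f,len(u),u.min() if len(u) else 0,u.max() if len(u) else 0, u.mean() if len(u) else 0,v.mean() if len(u) else 0)
a=cv2.resize(cv2.imread('pics/side9.png')[170:240,330:430],None,fx=6,fy=6,interpolation=2)
b=cv2.imread('pics/top9.png')[105:215,170:290]; b=cv2.resize(b,None,fx=3.5,fy=3.5,interpolation=2)
w=cv2.copyMakeBorder(b,0,35,0,180,0)[:420,:600]
cv2.imwrite('pics/c9.png',a)
E
```

```text
wrist 0.601 0.1579 d 0.0568
side 0.5674 -0.5498 d 0.0682
side 0.1957 -0.3309 d 0.1565
side 0.6402 0.132 d 0.1161
top 0.2011 -0.3384 d 0.1415
top 0.5711 -0.5151 d 0.0725
top 0.654 0.1259 d 0.0783
t 15.5 p [0.5936 0.1585 0.0231] yaw 3.01 F [-18.3   1.4  11.6] shift cm [ 0.36  0.01 -0.09] turn [-0.001 -0.004  0.004]
side0 61 387 391 389.1967213114754 205.54098360655738
side8 62 387 391 389.1290322580645 205.69354838709677
side9 44 390 393 391.25 206.97727272727272
top9 28 236 245 241.10714285714286 150.46428571428572
```

View pics/c9.png

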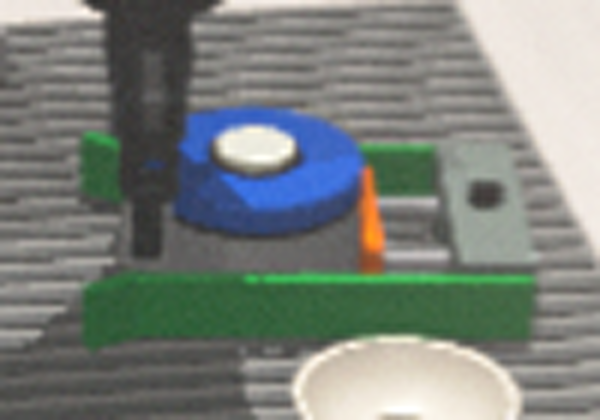

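The crop shows the canister level against the orange pad at (370,220), which has moved about 2 px, or 4 mm. The force is 18 N including friction. I'll hold for a second, then back off.

Call:
play_rows --pt "0 0 0 0 0 0 0.4" --pt "0 0 0 0 0 0 0.4" --pt "0 0 0 0 0 0 0.4" --pt "0 0 0 0 0 0 0.4" --pt "0 0 0 0 0 0 0.4"

```text
clock: 16.0
position: [0.5936, 0.1585, 0.0232]
tool_rot: [-3.141, -0.004, 3.01]
force: [-18.4, 1.3, 12.1]
grip_width: 0.0597
finger_force: 9.3
```

Call:
play_rows --pt "0 0 0 0 0 0 0.4" --pt "0 0 0 0 0 0 0.4" --pt "0 0 0 0 0 0 0.4" --pt "0 0 0 0 0 0 0.4" --pt "0 0 0 0 0 0 0.4"

```text
clock: 16.5
position: [0.5936, 0.1585, 0.0231]
tool_rot: [-3.141, -0.004, 3.01]
force: [-17.6, 1.5, 12.5]
grip_width: 0.0598
finger_force: 9.3
```

Call:
play_rows --pt "0.2 0 0 0 0 0 0.4" --pt "0.5 0 0 0 0 0 0.4" --pt "1 0 0 0 0 0 0.4" --pt "2 0 0 0 0 0 0.4" --pt "3 0 0 0 0 0 0.4"

```text
clock: 17.0
position: [0.5654, 0.1622, 0.0233]
tool_rot: [3.142, 0.0, 3.01]
force: [1.1, 0.7, -0.4]
grip_width: 0.0602
finger_force: 0.0
```

Call:
play_rows --pt "1 0 -2 0 0 0 0.4" --pt "1 0 -5 0 0 0 0" --pt "1 0 -9 0 0 0 -0.5" --pt "1 0 -12 0 0 0 -1" --pt "1 0 -12 0 0 0 -1"

```text
clock: 17.5
position: [0.5574, 0.1641, 0.1471]
tool_rot: [3.138, 0.005, 3.01]
force: [0.5, 0.1, -0.4]
grip_width: 0.0014
finger_force: 0.0
```

Call:
play_rows --pt "0 0 0 0 0 0 -1" --pt "0 0 0 0 0 0 -1" --pt "0 0 0 0 0 0 -1" --pt "0 0 0 0 0 0 -1" --pt "0 0 0 0 0 0 -1"

```text
clock: 18.0
position: [0.5559, 0.1633, 0.1428]
tool_rot: [-3.141, -0.001, 3.01]
force: [0.3, -0.8, 0.9]
grip_width: -0.0
finger_force: 0.0
```

```bash
cat > btn.py <<'E'
from h import *
import sys
t=sys.argv[1]
for n,roi in(('top',(195,130,270,210)),('side',(330,170,410,220))):
    p,d=save(n,n+t); q=p[:,:,::-1].copy(); c=viewer.camera_info(n); h=cv2.cvtColor(q,cv2.COLOR_BGR2HSV)
    m=cv2.inRange(h,(0,0,180),(180,60,255)); M=m*0; x0,y0,x1,y1=roi; M[y0:y1,x0:x1]=m[y0:y1,x0:x1]
    for k in cv2.findContours(M,0,1)[0]:
        if cv2.contourArea(k)>40:
            W=np.array([onz(c,u,v,.072)[:2] for u,v in k[:,0]],np.float32); x,y=cv2.minEnclosingCircle(W)[0]
            print(n,k[:,0].mean(0).round(),round(x,4),round(y,4),'d',round(2*cv2.minEnclosingCircle(W)[1],4),'dep',pt(c,*k[:,0].mean(0),d[int(k[:,0,1].mean()),int(k[:,0,0].mean())]).round(3))
go(.640,.152,.15,3.006)
E
python3 btn.py 10; python3 loc.py 11 top side
```

```text
top [224. 168.] 0.6424 0.151 d 0.0346 dep [0.642 0.15  0.073]
side [371. 194.] 0.6371 0.1436 d 0.0364 dep [0.639 0.15  0.068]
side [362. 171.] 0.6388 0.2838 d 0.1931 dep [ 0.668  0.454 -0.009]
t 18.1 p [0.556  0.1633 0.143 ] yaw 3.01 F [ 0.6  0.4 -0.2] shift cm [-8.47 -0.02 -0.7 ] turn [-0.    -0.     0.004]
top 0.2011 -0.3384 d 0.1415
top 0.5711 -0.5151 d 0.0725
top 0.6403 0.151 d 0.103
side 0.5677 -0.5499 d 0.0693
side 0.1974 -0.3308 d 0.1573
side 0.636 0.1328 d 0.1164
```

Call:
play_rows --pt "-2.5 0 0 0 0 0 -1" --pt "-5 0 0 0 0 0 -1" --pt "-7.5 -0.1 0 0 0 0 -1" --pt "-8.5 -0.1 0 0 0 0 -1" --pt "-8.5 -0.1 0 0 0 0 -1"

```text
clock: 18.7
position: [0.6408, 0.1508, 0.1429]
tool_rot: [-3.141, -0.0, 3.009]
force: [-0.9, -0.0, 0.6]
grip_width: -0.0002
finger_force: 0.0
```

Call:
play_rows --pt "0 0 1.5 0 0 0 -1" --pt "0 0 3 0 0 0 -1" --pt "0 0 4.5 0 0 0 -1" --pt "0 0 5.5 0 0 0 -1" --pt "0 0 6 0 0 0 -1"

```text
clock: 19.2
position: [0.6395, 0.1512, 0.0817]
tool_rot: [-3.141, -0.002, 3.01]
force: [-0.1, 0.2, 0.6]
grip_width: -0.0001
finger_force: 0.0
```

```bash
python3 btn.py 12; python3 -c "
import cv2
cv2.imwrite('pics/c12.png',cv2.resize(cv2.imread('pics/side12.png')[150:240,320:440],None,fx=5,fy=5,interpolation=2))"
```

```text
side [347. 171.] 0.5949 0.2892 d 0.1054 dep [ 0.618  0.446 -0.003]
t 19.3 p [0.6399 0.1512 0.0825] yaw 3.01 F [-0.7 -0.5 -0.8] shift cm [ 0.    0.07 -6.75] turn [-0.001 -0.001  0.004]
```

View pics/c12.png

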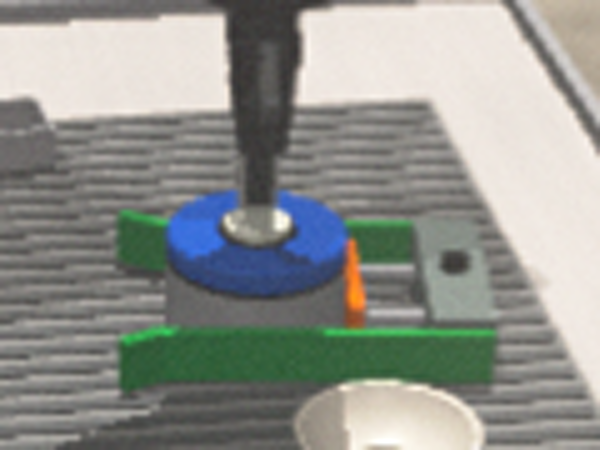

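The crop shows the closed tip centred over the button at (258,225), with the canister upright in the dock against the pad. Now I'll press.

Call:
play_rows --pt "0 0 0.3 0 0 0 -1" --pt "0 0 0.6 0 0 0 -1" --pt "0 0 0.9 0 0 0 -1" --pt "0 0 1.1 0 0 0 -1" --pt "0 0 1.3 0 0 0 -1"

```text
clock: 19.8
position: [0.6402, 0.1513, 0.0702]
tool_rot: [3.142, -0.0, 3.01]
force: [-1.3, -0.5, 1.8]
grip_width: 0.0001
finger_force: 0.9
```

Call:
play_rows --pt "0 0 0.1 0 0 0 -1" --pt "0 0 0.2 0 0 0 -1" --pt "0 0 0.3 0 0 0 -1" --pt "0 0 0.3 0 0 0 -1" --pt "0 0 0.3 0 0 0 -1"

```text
clock: 20.3
position: [0.6403, 0.1513, 0.0674]
tool_rot: [3.142, 0.0, 3.01]
force: [-2.6, 0.4, 4.6]
grip_width: -0.0001
finger_force: 2.3
```

Call:
play_rows --pt "0 0 0.1 0 0 0 -1" --pt "0 0 0.15 0 0 0 -1" --pt "0 0 0.2 0 0 0 -1" --pt "0 0 0.25 0 0 0 -1" --pt "0 0 0.25 0 0 0 -1"

```text
clock: 20.8
position: [0.6403, 0.1513, 0.0661]
tool_rot: [3.141, 0.0, 3.01]
force: [-8.8, -1.3, 23.8]
grip_width: -0.0001
finger_force: 12.1
```

The button is fully down: z is 0.066 and the force rises stiffly. I'll hold briefly and release.

Call:
play_rows --pt "0 0 0 0 0 0 -1" --pt "0 0 0 0 0 0 -1" --pt "0 0 0 0 0 0 -1" --pt "0 0 -0.3 0 0 0 -1" --pt "0 0 -0.8 0 0 0 -1"

```text
clock: 21.3
position: [0.6403, 0.1513, 0.0729]
tool_rot: [-3.142, 0.0, 3.01]
force: [-0.8, 0.1, -0.9]
grip_width: -0.0
finger_force: 0.0
```

Call:
play_rows --pt "0 0 -1 0 0 0 -1" --pt "0 0 -3 0 0 0 -1" --pt "0 0 -6 0 0 0 -1" --pt "0 0 -10 0 0 0 -1" --pt "0 0 -13 0 0 0 -1"

```text
clock: 21.8
position: [0.6405, 0.1512, 0.2055]
tool_rot: [3.141, 0.001, 3.01]
force: [-0.1, -0.3, 1.0]
grip_width: 0.0001
finger_force: 0.0
```

Call:
play_rows --pt "0 0 0 0 0 0 -1" --pt "0 0 0 0 0 0 -1" --pt "0 0 0 0 0 0 -1" --pt "0 0 0 0 0 0 -1" --pt "0 0 0 0 0 0 -1"

```text
clock: 22.3
position: [0.6399, 0.1512, 0.202]
tool_rot: [-3.141, -0.001, 3.01]
force: [0.5, -0.4, 0.0]
grip_width: 0.0004
finger_force: 0.0
```

```bash
python3 btn.py 13; python3 loc.py 14 top side; sed -i 's/top0/top14/g' m.py; python3 m.py | grep -E 'fork|scoop|dish|jar'
```

```text
top [223. 168.] 0.6422 0.1511 d 0.0353 dep [0.643 0.152 0.07 ]
side [371. 194.] 0.6371 0.1436 d 0.0364 dep [0.639 0.15  0.069]
side [362. 171.] 0.6388 0.2838 d 0.1931 dep [ 0.667  0.447 -0.005]
t 22.4 p [0.6401 0.1512 0.2023] yaw 3.01 F [-0.4 -0.8  0.2] shift cm [0.02 0.08 5.23] turn [-0.    -0.001  0.004]
top 0.2011 -0.3383 d 0.1415
top 0.5711 -0.5151 d 0.0725
top 0.6407 0.1504 d 0.1031
side 0.5676 -0.5498 d 0.0693
side 0.1955 -0.3314 d 0.1573
side 0.6375 0.1323 d 0.1162
dish (295, 152) circ 0.6884 -0.0128 d 0.1011 ell [ 0.6891 -0.0123] [0.0779 0.096 ] dep [ 0.697 -0.011  0.013] box 
fork (405, 276) circ 0.405 -0.2617 d 0.1619 ell [ 0.4011 -0.2592] [0.0191 0.1438] dep [ 0.393 -0.259  0.009] box [[0.3240000009536743, -0.2639999985694885], [0.48500001430511475, -0.2709999978542328], [0.4860000014305115, -0.25099998712539673], [0.32499998807907104, -0.24300000071525574]]
```

```bash
python3 -c "
from h import *
print(bot.job_done())"
```

```text
the job is handed in; nothing more can be done
None
```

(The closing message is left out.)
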